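# Knock the eyelet die out of its holder

### The arm

A 6-joint arm with a two-finger parallel gripper is mounted at the origin on the work surface. World frame = base frame: x ahead of the robot, y to its left, z up, the work surface at z = 0. Lengths are in m, angles in rad, forces in N, time in s.
With the tool pointing down it reaches from about 0.425 to 0.95 m from the base axis. Payload 3.5 kg.
Tool frame: the origin (TCP) lies at the very end of the fingers, on their centre line; the grasp point (between the pads) lies 19 mm behind it; z points along the fingers, y is the line along which they close (so a half turn about z gives the same grasp; the last joint's range is limited). The gripper opens to 85 mm and grips with 20 to 120 N. Pads are 22 mm wide; open, the fingers measure 114 mm over their backs; the gripper's body (76 mm by 85 mm) begins 54 mm behind the grasp point. The pads swing forward as they close: fully open they stand 13 mm farther back than shut.
Start: joints at [1.15, 0.286, 1.577, -0, 1.279, -0.15], TCP at [0.181, 0.65, 0.231] pointing down, gripper open.
Joint ranges: [-2.77, 2.77], [-0.9, 2.22], [0.21, 2.48], [-1.53, 4.67], [0.24, 2.81], [-2.84, 2.84]. Speed limits (rad/s): [2.79, 2.79, 3.14, 3.14, 3.14, 3.14].

### API

Orientations are given as a rotation vector (axis times angle).
In Python, from cell import bot, capture, calibration, hand_in gives the robot as it stands.
- The arm moves only by the tool drive_tool, never from a script. Its argument "motion" is a list of rows, each an object with "delta_pos": the shift along the world's x, y, z in cm, a list of three; "angular": the turn, a rotation vector about the world's x, y, z in rad, a list of three; "fingers": the finger opening in cm, from 0 to 8.54. In form: [{"delta_pos": [dx, dy, dz], "angular": [ax, ay, az], "fingers": fingers}, ...]. A call has 1 to 8 rows; each row shifts and turns the commanded pose from where the row before left it; what a row does not reach is not made up. A row lasts 1/8 s, in which the tool goes at most 62.5 mm and 10.7 degrees, less where a joint would pass 70% of its speed; a pose out of reach is approached as far as the arm can. A call is refused whole if a number of a shift passes 6.25 or a number of a turn 0.188, either way. A call with a gripper value outside its range is refused whole. The fingers move at their own pace and stop on an object; "newtons" is the grip in N (left out, the last holds). Time passes only in rows, so rows that do not move let the fingers close. It gives the time, the measured TCP pose, the force, the opening and the grip force at its end, in the units of the state.
- bot.sense(): the state, without advancing time (a new reading comes with each control period).
- capture(name): name is "scene" or "top"; returns (picture, depth): 400x640x3 uint8, red, green, blue; 400x640 float32, m along the optical axis (not along the pixel's ray), 0 where there is no reading.
- calibration(name): a dict with "fov_y" (degrees; the focal length in pixels is half the picture's height over the tangent of half this angle, whatever the lens; pixels are square), "cx", "cy" (the principal point, pixels), "R" (3x3) and "t" (3): a world point X has camera coordinates R X + t. Camera axes: x right, y down, z forward; pixel columns grow to the right and rows downward; lengths in m; the calibration is good to about 2 mm. A picture is of the moment at which its call begins. calibration takes no time and is no camera call.
- hand_in(): hands the job in; it is judged then, once.
The state is a dict: "time": time; "joint_pos": joint angles; "dq": joint speeds; "joint_efforts": joint torques, N m; "tool_pos": TCP position; "ee_rot": TCP orientation; "ft_force": force on the tool from outside, world axes, zero at the start; "ft_torque": the same for the moment, N m; "gripper_width": opening from 0.0 (shut) to 1.0 (fully open); "gripper_force": force on a finger pad.
Only numpy, scipy, OpenCV 4.12 (cv2) and the standard library are available. Lean on these libraries where they do the work, as an engineer would, in place of code of your own. Each camera call takes 0.05 s, during which the arm holds its last target. There are 200 camera calls.

### The job

The eyelet-setting die is stuck flush in its aluminium holder block. Set the block's access hole over the knock-out stand's pin and press gently, without forcing, straight down until the block sits flat on the seat and the die is poked up out of its tight recess; then lift the die out from above and seat it upright, fully down in the empty pocket at the end of the wooden rack. Leave the block sitting flat on the stand, and leave everything else on the bench alone.

Things in the scene. Friction and masses are not known exactly. Their poses are not given: they have to be found in the camera images.
- block: Loose aluminium die holder block, 76 (x) x 46 (y) x 32 mm high, 0.2 to 0.35 kg, lying flat on the bench. Origin: centre of its underside, z up. A round recess 26 mm across and 22 mm deep in the middle of its top holds the die flush; below it a 12 mm access hole runs through the last 10 mm, its mouth at the origin, unseen while the block lies flat.
- block_top (a point): Centre of the block's top face, 32 mm above its underside, same axes as the block. Three spring balls in the recess wall, 6 mm above its floor, clamp the die: pushing it up takes about 6 to 15 N for the first 6 mm or so; then it comes free, loose by 1 mm all round.
- die: The die to remove: steel cylinder 24 mm across, 22 mm high, 0.075 kg, upright, dark ring on its top face. Origin: centre of its underside, z up (at the start 10 mm above the block's underside). Flush with the block's top, it cannot be gripped until poked up; with the block seated on the stand it stands on the pin tip, 14 mm proud of the block's top.
- stand: Fixed knock-out stand: grey base 130 (x) x 90 (y) x 12 mm with a steel seat 110 (x) x 40 (y) x 10 mm on it and a short slot in the seat along x, from which an upright pin rises. Origin: centre of its underside on the bench, z up. Loading the stand (seat or pin) with more than 60 N counts as forcing.
- seat (a point): Centre of the top face of the stand's seat, 22 mm above the bench, axes as the stand. The steel pin is 10 mm across, rises 24 mm above the seat, rim bevelled 0.5 mm, and gives about 1 mm under 15 N. It is clamped anywhere within 14 mm to either side of this point along x (the slot), centred in y. Its place in the slot is not measured: it must be seen or found by feel. The block may sit there off-centre.
- rack: Fixed wooden die rack, 180 (x) x 60 (y) x 22 mm high, with three round pockets in a row along x, 55 mm apart, 27 mm across and 9 mm deep. The end one at -x is empty; the other two hold dies (24 mm across, same size) that stand 13 mm proud and must stay. Origin: centre of its underside.
- pocket (a point): Centre of the floor of the rack's empty pocket (27 mm across, 9 mm deep), 13 mm above the bench, 9 mm below the rack's top. Axes as the rack; the filled pockets lie 55 and 110 mm from it along +x.
- die_b: Bystander: another die, in the rack's middle pocket. Origin: centre of its underside.
- die_c: Bystander: another die, in the rack's far pocket. Origin: centre of its underside.
- mallet: Bystander: hammer, 260 mm long, lying on the bench beyond the work area.
- tape: Bystander: cardboard tape ring 70 mm across, 20 mm high, lying flat near the robot.
- glue: Bystander: glue bottle 48 mm across, 130 mm high. Origin: centre of its underside.

How it is judged:
By the outcome, as a careful person would: the job done as asked, in the order asked, and still so for the second after the job is handed in, with the robot touching nothing.
It also fails if it takes over 72 s, if anything falls off the work surface, if the arm or the gripper's body presses on something with over 40 N, if the wrist force passes 120 N, or if a joint passes its speed limit or range.

## Working session

There is one attempt and no reset: what is moved stays moved. The work goes in short steps, Python scripts to look and compute and a tool call to move; the robot and the scene stay as the last step left them, time stands still between calls to the robot, and variables do not carry over. Pictures are saved under pics/ and viewed, at most 10 in all, crops included, and the job is handed in when it is done.

Besides the shell and the picture viewer there is one more tool, called after "Emit:" as name([rows], argument=value, ...), one row to a line, values as JSON. drive_tool: Moves the arm, as the interface text tells. Its arguments: {"type":"object","properties":{"motion":{"type":"array"},"newtons":{"type":"number"}},"required":["motion"]}

```bash
mkdir -p pics; ls; cat > h.py <<'E'
import numpy as np, cv2
from cell import bot, capture, calibration, hand_in
def cam(n):
    c=calibration(n); f=200/np.tan(np.radians(c["fov_y"])/2); return f,c["cx"],c["cy"],np.array(c["R"]),np.array(c["t"])
def ray(n,u,v,z):
    f,cx,cy,R,t=cam(n); d=R.T@np.array([(u-cx)/f,(v-cy)/f,1]); o=-R.T@t
    return o+d*(z-o[2])/d[2]
def cloud(n,D):
    f,cx,cy,R,t=cam(n); v,u=np.mgrid[:400,:640]
    P=np.stack([(u-cx)/f*D,(v-cy)/f*D,D],-1); return (P-t)@R
def proj(n,X):
    f,cx,cy,R,t=cam(n); p=R@np.array(X)+t; return f*p[0]/p[2]+cx,f*p[1]/p[2]+cy
E
python3 - <<'E'
from h import *
for n in("top","scene"):
    I,D=capture(n); np.savez(""+n+"0.npz",I=I,D=D)
    cv2.imwrite(f"pics/{n}0.png",cv2.resize(I[...,::-1],(800,500)))
    f,cx,cy,R,t=cam(n);print(n,f,cx,cy,-R.T@t,R.round(3).tolist())
print(bot.sense())
E
```

```text
pics
top 487.6827988754254 320.71018120713273 196.08134867140916 [0.46675583 0.08297811 1.22039632] [[0.017, -1.0, -0.023], [-0.996, -0.015, -0.083], [0.083, 0.024, -0.996]]
scene 378.54281675736956 319.11789107805737 198.42057844493243 [0.86375888 0.5694179  0.71560975] [[-0.842, 0.54, 0.008], [0.407, 0.645, -0.646], [-0.354, -0.541, -0.763]]
{'time': 0.1, 'joint_pos': array([ 1.15000303e+00,  2.87118139e-01,  1.57804818e+00,  1.09537877e-05,
        1.27861897e+00, -1.49988442e-01]), 'dq': array([-0.00094362, -0.00247133, -0.00232411, -0.00048149, -0.00074156,
       -0.00058338]), 'joint_efforts': array([ 6.11328392e-05, -4.07298875e+01, -2.93700260e+01, -1.86776538e-04,
        3.51639959e-03,  2.57788764e-05]), 'tool_pos': array([0.18027861, 0.64985218, 0.23004861]), 'ee_rot': array([-0.42400066, -3.11221393,  0.00329958]), 'ft_force': array([0.93633227, 0.14740811, 0.1438834 ]), 'ft_torque': array([-0.02683711,  0.02314667, -0.00695634]), 'gripper_force': 0.0, 'gripper_width': 0.9972131819771872}
```

View pics/top0.png

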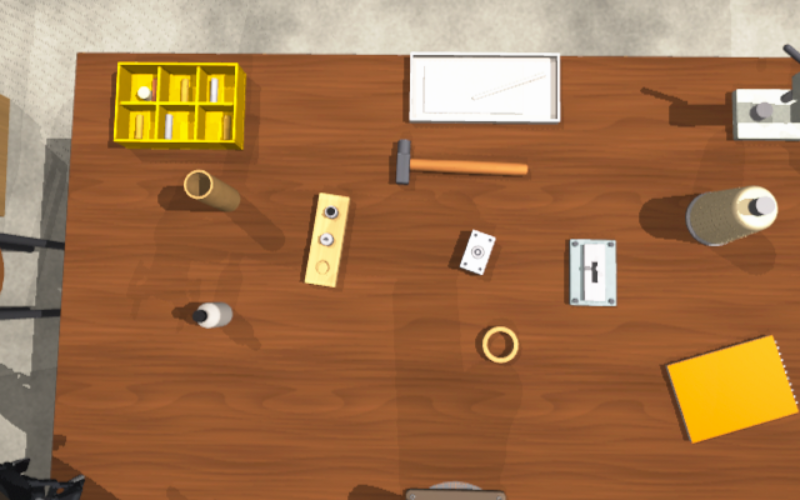

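View pics/scene0.png

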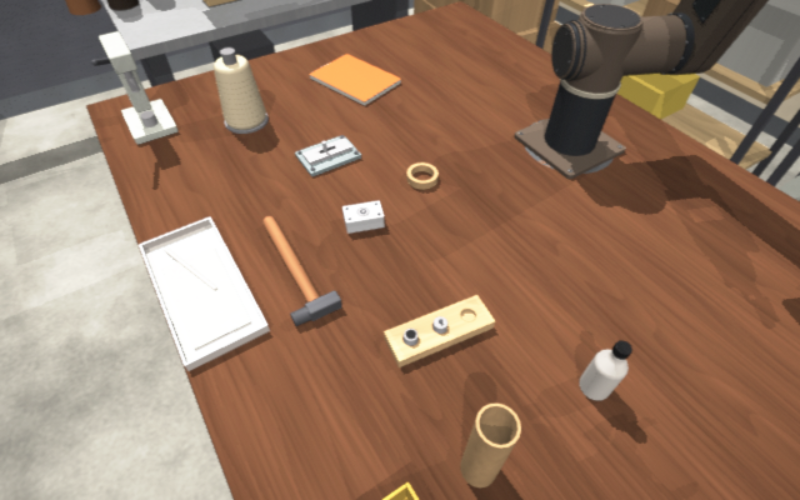

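The top view shows the block at about (478,252), the stand at (593,272) with its pin and shadow near (592,268), and the rack at (327,240) with its empty pocket at (322,268). These are pixels in the 800-wide picture. Next I'll measure them and take zoomed crops.

```bash
python3 - <<'E'
from h import *
I=np.load("top0.npz")["I"];D=np.load("top0.npz")["D"];P=cloud("top",D)
def blob(c,zr,r=60):
    u,v=c; m=np.zeros((400,640),np.uint8)
    s=(slice(v-r,v+r),slice(u-r,u+r)); z=P[...,2]
    m[s]=((z[s]>zr[0])&(z[s]<zr[1])); 
    n,l,st,ce=cv2.connectedComponentsWithStats(m); k=1+np.argmax(st[1:,4]); mm=l==k
    pts=P[mm]; c=cv2.minAreaRect(pts[:,:2].astype(np.float32)*1000); print(st[k],"rect",np.round(cv2.boxPoints(c).tolist(),1).tolist(),c,"z",np.median(pts[:,2]))
print("bench z",np.median(P[300:330,300:400,2]))
blob((382,202),(.024,.045),30); blob((474,218),(.006,.017),40); blob((474,218),(.017,.03),40); blob((474,218),(.035,.07),40); blob((262,192),(.012,.03),60);blob((262,192),(.03,.05),60)
a=I[170:260,350:510,::-1]; b=I[145:240,230:300,::-1]
cv2.imwrite("pics/c1.png",np.hstack([cv2.resize(a,None,fx=3.4,fy=5*.68,interpolation=2),cv2.resize(b,(225,306),interpolation=2)]))
E
```

```text
bench z 0.0004033346980821307
[368 184  28  36 595] rect [[510.0, -46.2], [582.2, -71.4], [597.5, -27.8], [525.3, -2.6]] ((553.7481079101562, -36.98382568359375), (46.19905090332031, 76.4461441040039), 70.72972106933594) z 0.032785733209614226
[ 454  192   39   54 1155] rect [[451.7, -219.5], [452.5, -313.5], [584.1, -312.4], [583.2, -218.4]] ((517.8878173828125, -265.95635986328125), (131.537353515625, 94.01527404785156), 0.4958510100841522) z 0.01266202931261879
[466 195  19  46 747] rect [[463.3, -287.2], [574.4, -290.1], [575.5, -245.7], [464.5, -242.8]] ((519.4210205078125, -266.4770812988281), (44.376129150390625, 111.07066345214844), 88.50537109375) z 0.022804752378460292
[475 213   6   5  20] rect [[519.7, -268.7], [529.1, -269.5], [529.8, -261.1], [520.4, -260.4]] ((524.7714233398438, -264.9273376464844), (8.380306243896484, 9.42341136932373), 85.47187805175781) z 0.04687903911511761
[ 244  155   36   75 1595] rect [[481.3, 241.6], [659.9, 216.8], [668.2, 276.8], [489.6, 301.7]] ((574.7486572265625, 259.2319030761719), (60.644081115722656, 180.32241821289062), 82.08338165283203) z 0.022256002525962267
[256 187  10  10  75] rect [[559.2, 258.5], [574.6, 244.3], [590.2, 261.2], [574.8, 275.5]] ((574.68896484375, 259.885498046875), (23.025793075561523, 20.97655487060547), 47.255104064941406) z 0.03533810504609066
```

View pics/c1.png

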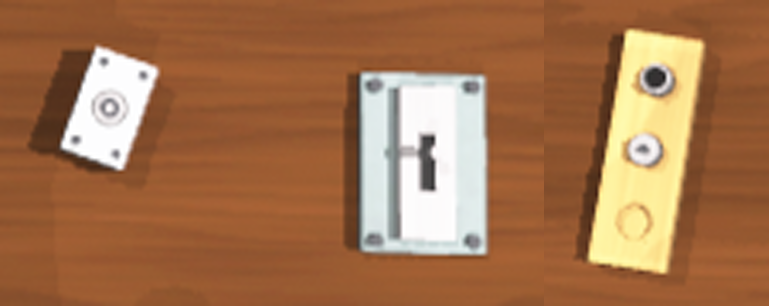

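The crops show the die ring at the block's centre, the pin at mid-slot with its shadow, and the empty pocket at the lower end of the rack. Next I'll cross-check the centres by colour in both views.

```bash
python3 - <<'E'
from h import *
X={"block":[.5537,-.037,.032],"pin":[.5248,-.265,.046],"pocket":[.5202,.2668,.022],"dieb":[.5747,.2599,.035]}
ims=[]
for n in("top","scene"):
    z=np.load(n+"0.npz");I=z["I"];P=cloud(n,z["D"])
    for k,x in X.items():
        u,v=proj(n,x); s=np.linalg.norm(P-np.array(x),axis=-1)
        print(n,k,round(u,1),round(v,1))
        if k=="pin" or k=="block":
            m=(s<.02)&(P[...,2]>.040) if k=="pin" else (np.linalg.norm(P-np.array(x),axis=-1)<.045)&(P[...,2]>.0285)
            p=P[m]; print("  cloud",m.sum(),p.mean(0).round(4),np.round(cv2.minAreaRect((p[:,:2]*1000).astype(np.float32))[0],1), "top only",p[p[:,2]>.0455].mean(0).round(4) if k=="pin" else "")
        g=cv2.cvtColor(I,cv2.COLOR_RGB2GRAY).astype(int)
        if k=="block":
            m=(s<.010); vv,uu=np.nonzero(m); w=np.clip(200-g[m],0,None)
            c=((uu*w).sum()/w.sum(),(vv*w).sum()/w.sum()); print("  ring",np.round(c,1),ray(n,*c,.032).round(4))
        u,v=int(round(u)),int(round(v)); c=I[v-13:v+14,u-13:u+14,::-1].copy(); c=cv2.resize(c,(195,195),interpolation=0); ims.append(c)
cv2.imwrite("pics/c2.png",np.vstack([np.hstack(ims[:4]),np.hstack(ims[4:])]))
E
```

```text
top block 381.5 201.7
  cloud 572 [ 0.5536 -0.037   0.0329] [553.8 -37. ] top only 
  ring [381.7 201.1] [ 0.5552 -0.0375  0.032 ]
top pin 477.6 214.9
  cloud 17 [ 0.5251 -0.2647  0.0467] [ 525.6 -264.8] top only [ 0.5252 -0.2655  0.0483]
top pocket 257.5 213.6
top dieb 260.2 191.2
scene block 290.9 168.6
  cloud 419 [ 0.5562 -0.0349  0.0322] [555.4 -36.7] top only 
  ring [289.9 169.2] [ 0.5569 -0.0366  0.032 ]
scene pin 259.6 113.3
  cloud 10 [ 0.5276 -0.2635  0.0448] [ 527.2 -264. ] top only [ 0.5276 -0.2643  0.0464]
scene pocket 375.1 251.0
scene dieb 353.2 257.2
```

View pics/c2.png

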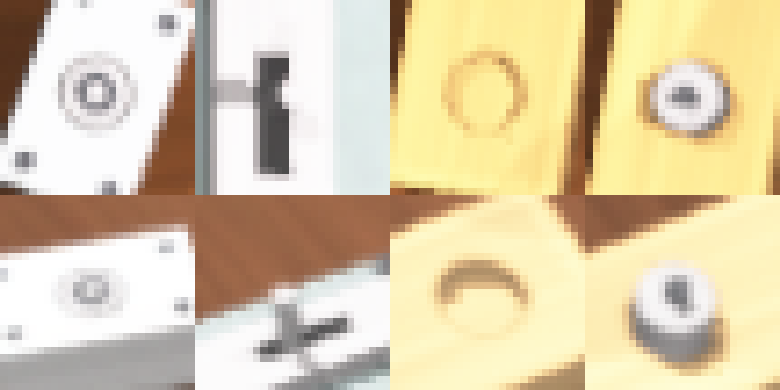

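Emit:
drive_tool([
  {"delta_pos":[2.8,-5,0],"angular":[0,0,-0.034],"fingers":8.54},
  {"delta_pos":[2.8,-5,0],"angular":[0,0,-0.034],"fingers":8.54},
  {"delta_pos":[2.8,-5,0],"angular":[0,0,0],"fingers":8.54},
  {"delta_pos":[2.8,-5,0],"angular":[0,0,0],"fingers":8.54},
  {"delta_pos":[2.8,-5,0],"angular":[0,0,0],"fingers":8.54},
  {"delta_pos":[2.8,-5,0],"angular":[0,0,0],"fingers":8.54},
  {"delta_pos":[2.8,-5,0],"angular":[0,0,0],"fingers":8.54},
  {"delta_pos":[2.8,-5,0],"angular":[0,0,0],"fingers":8.54},
])

```text
time: 1.1
tool_pos: [0.4048, 0.2486, 0.231]
ee_rot: [-0.529, -3.097, 0.0]
ft_force: [0.6, 0.3, 0.6]
gripper_width: 0.999
gripper_force: 0.0
```

Both views agree on the block at (0.555, -0.037) and the pin at (0.526, -0.265), and on the shift between them. The pocket and ring lie where predicted.

Emit:
drive_tool([
  {"delta_pos":[2.5,-4.78,-1],"angular":[0,0,0],"fingers":8.54},
  {"delta_pos":[2.5,-4.78,-1],"angular":[0,0,0],"fingers":8.54},
  {"delta_pos":[2.5,-4.78,-1],"angular":[0,0,0],"fingers":8.54},
  {"delta_pos":[2.5,-4.78,-2],"angular":[0,0,0],"fingers":8.54},
  {"delta_pos":[2.5,-4.78,-3],"angular":[0,0,0],"fingers":8.54},
  {"delta_pos":[2.5,-4.8,-4],"angular":[0,0,0],"fingers":8.54},
  {"delta_pos":[0,0,-3],"angular":[0,0,0],"fingers":8.54},
  {"delta_pos":[0,0,-2],"angular":[0,0,0],"fingers":8.54},
])

```text
time: 2.1
tool_pos: [0.5515, -0.0338, 0.0617]
ee_rot: [-0.532, -3.093, -0.0]
ft_force: [-1.2, -0.7, 0.1]
gripper_width: 1.003
gripper_force: 0.0
```

Emit:
drive_tool([
  {"delta_pos":[0,0,-2],"angular":[0,0,0],"fingers":8.54},
  {"delta_pos":[0,0,-2],"angular":[0,0,0],"fingers":8.54},
  {"delta_pos":[0,0,-1.3],"angular":[0,0,0],"fingers":8.54},
  {"delta_pos":[0,0,-0.5],"angular":[0,0,0],"fingers":8.54},
])

```text
time: 2.6
tool_pos: [0.5521, -0.033, 0.0052]
ee_rot: [-0.529, -3.095, -0.0]
ft_force: [0.2, -0.6, -0.0]
gripper_width: 1.0
gripper_force: 0.0
```

Emit:
drive_tool([
  {"delta_pos":[0.3,-0.4,0],"angular":[0,0,0],"fingers":8.54},
  {"delta_pos":[0,0,0],"angular":[0,0,0],"fingers":8.54},
  {"delta_pos":[0,0,0],"angular":[0,0,0],"fingers":5.2},
  {"delta_pos":[0,0,0],"angular":[0,0,0],"fingers":5.2},
  {"delta_pos":[0,0,0],"angular":[0,0,0],"fingers":4},
  {"delta_pos":[0,0,0],"angular":[0,0,0],"fingers":4},
  {"delta_pos":[0,0,0],"angular":[0,0,0],"fingers":4},
  {"delta_pos":[0,0,0],"angular":[0,0,0],"fingers":4},
], newtons=70)

```text
time: 3.6
tool_pos: [0.5562, -0.0374, 0.0068]
ee_rot: [0.529, 3.096, -0.0]
ft_force: [-1.4, -0.9, 5.9]
gripper_width: 0.525
gripper_force: 73.7
```

Emit:
drive_tool([
  {"delta_pos":[0,0,2],"angular":[0,0,0],"fingers":4},
  {"delta_pos":[0,0,4],"angular":[0,0,0],"fingers":4},
  {"delta_pos":[0,0,4],"angular":[0,0,0],"fingers":4},
  {"delta_pos":[-0.5,-4,0],"angular":[0,0,0.08],"fingers":4},
  {"delta_pos":[-0.5,-4,0],"angular":[0,0,0.08],"fingers":4},
  {"delta_pos":[-0.5,-4,0],"angular":[0,0,0.08],"fingers":4},
  {"delta_pos":[-0.5,-4,0],"angular":[0,0,0.08],"fingers":4},
  {"delta_pos":[0,0,0],"angular":[0,0,0.017],"fingers":4},
])

```text
time: 4.6
tool_pos: [0.5349, -0.1992, 0.106]
ee_rot: [-0.008, -3.141, -0.0]
ft_force: [-0.4, 0.2, -4.3]
gripper_width: 0.525
gripper_force: 73.0
```

```bash
python3 - <<'E'
from h import *
s=bot.sense(); print(s["tool_pos"],s["ee_rot"],s["ft_force"],s["ft_torque"])
ims=[]
for n in("top","scene"):
    I,D=capture(n); np.savez(n+"1.npz",I=I,D=D); u,v=map(int,proj(n,s["tool_pos"])); r=50
    ims.append(cv2.resize(I[max(v-r,0):v+r,u-r:u+r,::-1],(400,400),interpolation=2)); print(n,u-r,v-r)
cv2.imwrite("pics/c3.png",np.hstack(ims))
E
```

```text
[ 0.53488405 -0.19922297  0.10602409] [-7.77884462e-03 -3.14105596e+00 -2.41100777e-04] [-0.351119    0.19443432 -4.27545171] [ 0.06081196  0.02199441 -0.03403441]
top 406 158
scene 214 58
```

View pics/c3.png

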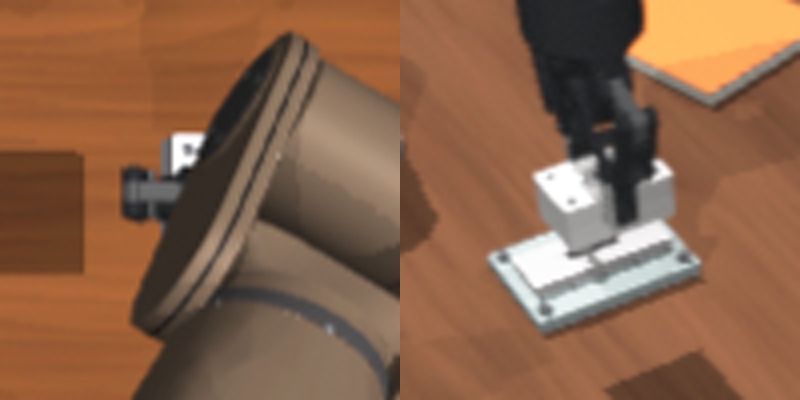

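The scene view shows the block held level, squared to the stand, with both ends visible. I'll measure where it sits in the hand.

```bash
python3 - <<'E'
from h import *
for n in("scene","top"):
    z=np.load(n+"1.npz");I=z["I"];P=cloud(n,z["D"]); c=np.array([.535,-.199,.13])
    bright=(I.min(-1)>110)
    m=bright&(abs(P[...,0]-c[0])<.055)&(abs(P[...,1]-c[1])<.04)&(P[...,2]>.085)&(P[...,2]<.15)
    t=m&(P[...,2]>.127)
    p=P[t]; zt=np.median(p[:,2]); 
    print(n,m.sum(),t.sum(),"ztop",zt,"zmin",P[m][:,2].min())
    print(" x",np.sort(p[:,0])[[0,3,-4,-1]].round(4),"y",np.sort(p[:,1])[[0,3,-4,-1]].round(4))
    r=cv2.minAreaRect((p[:,:2]*1000).astype(np.float32)); print(r)
    for k in range(-4,5):
        q=p[abs(p[:,0]-c[0]-k*.01)<.005]
        if len(q): print("  ",k,len(q),q[:,1].min().round(4),q[:,1].max().round(4))
E
```

```text
scene 443 200 ztop 0.1309219866334146 zmin 0.09731081696321484
 x [0.4973 0.499  0.5722 0.5731] y [-0.2242 -0.2193 -0.1685 -0.1671]
((535.8930053710938, -196.21726989746094), (74.85919952392578, 56.994529724121094), 3.3298447132110596)
   -4 6 -0.1911 -0.1734
   -3 12 -0.1865 -0.1724
   -2 8 -0.2203 -0.1728
   -1 1 -0.2152 -0.2152
   0 13 -0.2193 -0.2067
   1 48 -0.2242 -0.1671
   2 47 -0.2191 -0.1725
   3 44 -0.218 -0.1744
   4 21 -0.2172 -0.1745
top 50 50 ztop 0.13163276760911768 zmin 0.12731147367507972
 x [0.5503 0.5551 0.5707 0.571 ] y [-0.1918 -0.1892 -0.1766 -0.1763]
((560.68408203125, -184.0902557373047), (20.630619049072266, 15.57000732421875), 0.1594173014163971)
   2 16 -0.1879 -0.1763
   3 26 -0.1897 -0.1763
   4 8 -0.1918 -0.1772
```

Emit:
drive_tool([
  {"delta_pos":[-0.2,-2,0],"angular":[0,0,0],"fingers":4},
  {"delta_pos":[-0.3,-2.6,0],"angular":[0,0,0],"fingers":4},
  {"delta_pos":[-0.3,-2.03,0],"angular":[0,0,0],"fingers":4},
  {"delta_pos":[0,0,-2],"angular":[0,0,0],"fingers":4},
  {"delta_pos":[0,0,-2],"angular":[0,0,0],"fingers":4},
  {"delta_pos":[0,0,-0.8],"angular":[0,0,0],"fingers":4},
  {"delta_pos":[0,0,0],"angular":[0,0,0],"fingers":4},
])

```text
time: 5.58
tool_pos: [0.527, -0.2622, 0.0564]
ee_rot: [-0.002, -3.139, -0.003]
ft_force: [0.5, 0.1, -3.7]
gripper_width: 0.521
gripper_force: 73.0
```

```bash
python3 - <<'E'
from h import *
s=bot.sense(); print(s["tool_pos"],s["ft_force"],s["ft_torque"])
I,D=capture("scene"); u,v=map(int,proj("scene",s["tool_pos"])); r=36
cv2.imwrite("pics/c4.png",cv2.resize(I[v-r:v+r,u-r:u+r,::-1],(560,560),interpolation=2)); print(u-r,v-r)
E
```

```text
[ 0.52695097 -0.26222482  0.05639992] [ 0.54976568  0.13738325 -3.74648119] [-0.0004943  -0.0065387  -0.01742852]
222 75
```

View pics/c4.png

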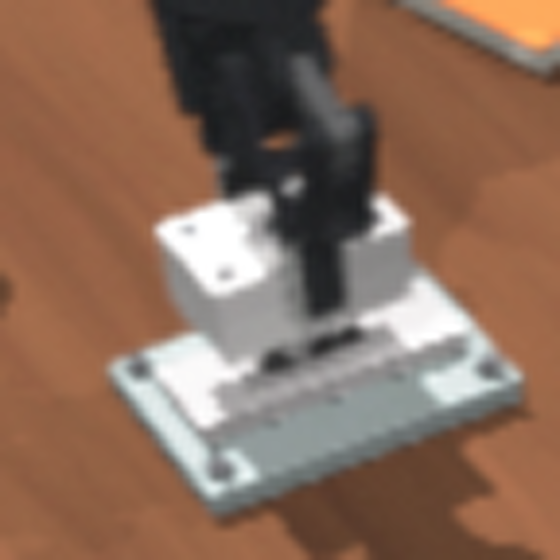

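The block hovers over the slot, just above the pin. It is 3 mm short in y, so I'll correct that and feel downward.

Emit:
drive_tool([
  {"delta_pos":[0,-0.33,0],"angular":[0,0,0],"fingers":4},
  {"delta_pos":[0,0,0],"angular":[0,0,0],"fingers":4},
  {"delta_pos":[0,0,-0.15],"angular":[0,0,0],"fingers":4},
  {"delta_pos":[0,0,-0.15],"angular":[0,0,0],"fingers":4},
  {"delta_pos":[0,0,-0.15],"angular":[0,0,0],"fingers":4},
  {"delta_pos":[0,0,0],"angular":[0,0,0],"fingers":4},
])

```text
time: 6.38
tool_pos: [0.5276, -0.2667, 0.0534]
ee_rot: [-0.003, -3.141, -0.0]
ft_force: [-0.0, 0.5, -4.0]
gripper_width: 0.524
gripper_force: 73.0
```

Emit:
drive_tool([
  {"delta_pos":[0,0,-0.1],"angular":[0,0,0],"fingers":4},
  {"delta_pos":[0,0,-0.1],"angular":[0,0,0],"fingers":4},
  {"delta_pos":[0,0,0],"angular":[0,0,0],"fingers":4},
])

```text
time: 6.75
tool_pos: [0.5277, -0.2667, 0.0515]
ee_rot: [-0.003, -3.141, -0.0]
ft_force: [1.3, -0.1, -4.0]
gripper_width: 0.525
gripper_force: 73.0
```

Emit:
drive_tool([
  {"delta_pos":[0,0,-0.1],"angular":[0,0,0],"fingers":4},
  {"delta_pos":[0,0,0],"angular":[0,0,0],"fingers":4},
])

```text
time: 7.0
tool_pos: [0.5277, -0.2667, 0.0506]
ee_rot: [-0.003, -3.141, -0.0]
ft_force: [-0.7, -0.1, -3.7]
gripper_width: 0.525
gripper_force: 73.0
```

Emit:
drive_tool([
  {"delta_pos":[0,0,-0.1],"angular":[0,0,0],"fingers":4},
  {"delta_pos":[0,0,0],"angular":[0,0,0],"fingers":4},
])

```text
time: 7.25
tool_pos: [0.5277, -0.2667, 0.0496]
ee_rot: [-0.003, -3.141, -0.0]
ft_force: [-0.1, -1.0, -5.0]
gripper_width: 0.523
gripper_force: 73.0
```

Emit:
drive_tool([
  {"delta_pos":[0,0,-0.1],"angular":[0,0,0],"fingers":4},
  {"delta_pos":[0,0,0],"angular":[0,0,0],"fingers":4},
])

```text
time: 7.5
tool_pos: [0.5277, -0.2667, 0.0486]
ee_rot: [-0.003, -3.141, -0.0]
ft_force: [0.0, 0.4, -3.7]
gripper_width: 0.523
gripper_force: 73.0
```

Emit:
drive_tool([
  {"delta_pos":[0,0,-0.1],"angular":[0,0,0],"fingers":4},
  {"delta_pos":[0,0,0],"angular":[0,0,0],"fingers":4},
])

```text
time: 7.75
tool_pos: [0.5277, -0.2667, 0.0476]
ee_rot: [-0.003, -3.141, -0.0]
ft_force: [-0.1, -0.2, -2.5]
gripper_width: 0.522
gripper_force: 73.1
```

Emit:
drive_tool([
  {"delta_pos":[0,0,-0.1],"angular":[0,0,0],"fingers":4},
  {"delta_pos":[0,0,-0.1],"angular":[0,0,0],"fingers":4},
  {"delta_pos":[0,0,0],"angular":[0,0,0],"fingers":4},
])

```text
time: 8.12
tool_pos: [0.5277, -0.2667, 0.0455]
ee_rot: [-0.003, -3.141, -0.0]
ft_force: [-0.1, 0.7, -4.0]
gripper_width: 0.524
gripper_force: 73.1
```

Emit:
drive_tool([
  {"delta_pos":[0,0,-0.1],"angular":[0,0,0],"fingers":4},
  {"delta_pos":[0,0,-0.1],"angular":[0,0,0],"fingers":4},
  {"delta_pos":[0,0,0],"angular":[0,0,0],"fingers":4},
])

```text
time: 8.5
tool_pos: [0.5277, -0.2667, 0.0435]
ee_rot: [-0.003, -3.141, -0.0]
ft_force: [-0.5, 0.4, -3.8]
gripper_width: 0.522
gripper_force: 73.0
```

Emit:
drive_tool([
  {"delta_pos":[0,0,-0.1],"angular":[0,0,0],"fingers":4},
  {"delta_pos":[0,0,0],"angular":[0,0,0],"fingers":4},
])

```text
time: 8.75
tool_pos: [0.5278, -0.2669, 0.0428]
ee_rot: [0.003, 3.141, -0.0]
ft_force: [-1.1, -0.2, -4.5]
gripper_width: 0.523
gripper_force: 73.1
```

Emit:
drive_tool([
  {"delta_pos":[0,0,-0.1],"angular":[0,0,0],"fingers":4},
  {"delta_pos":[0,0,-0.05],"angular":[0,0,0],"fingers":4},
  {"delta_pos":[0,0,0],"angular":[0,0,0],"fingers":4},
])

```text
time: 9.12
tool_pos: [0.5278, -0.2669, 0.0414]
ee_rot: [0.003, 3.141, -0.0]
ft_force: [-0.8, 0.5, -1.2]
gripper_width: 0.523
gripper_force: 73.2
```

Emit:
drive_tool([
  {"delta_pos":[0,0,-0.1],"angular":[0,0,0],"fingers":4},
  {"delta_pos":[0,0,-0.05],"angular":[0,0,0],"fingers":4},
])

```text
time: 9.38
tool_pos: [0.5278, -0.2669, 0.0397]
ee_rot: [0.003, 3.141, -0.0]
ft_force: [-0.6, -0.0, -1.4]
gripper_width: 0.52
gripper_force: 73.3
```

Emit:
drive_tool([
  {"delta_pos":[0,0,-0.1],"angular":[0,0,0],"fingers":4},
  {"delta_pos":[0,0,-0.05],"angular":[0,0,0],"fingers":4},
])

```text
time: 9.62
tool_pos: [0.5278, -0.2669, 0.0381]
ee_rot: [0.003, 3.141, -0.0]
ft_force: [-0.7, 0.6, -2.1]
gripper_width: 0.518
gripper_force: 73.3
```

```bash
python3 - <<'E'
from h import *
s=bot.sense(); print(s["tool_pos"],s["ft_force"],s["ft_torque"])
I,D=capture("scene"); P=cloud("scene",D)
m=(I.min(-1)>110)&(abs(P[...,0]-.528)<.055)&(abs(P[...,1]+.264)<.035)&(P[...,2]>.045)
p=P[m]
for a,b in((.48,.51),(.545,.575)):
    q=p[(p[:,0]>a)&(p[:,0]<b)]; h=q[q[:,2]>np.percentile(q[:,2],50)]; print(a,len(q),np.median(h[:,2]),h[:,2].max())
u,v=map(int,proj("scene",s["tool_pos"])); r=36
cv2.imwrite("pics/c5.png",cv2.resize(I[v-r:v+r,u-r:u+r,::-1],(560,560),interpolation=2))
E
```

```text
[ 0.52782545 -0.26686603  0.03809999] [-0.69102666  0.60028308 -2.07165438] [ 0.02227747  0.07739154 -0.00384698]
0.48 49 0.06242661086731189 0.0651261238564335
0.545 153 0.06394443952913542 0.21946689446209303
```

View pics/c5.png

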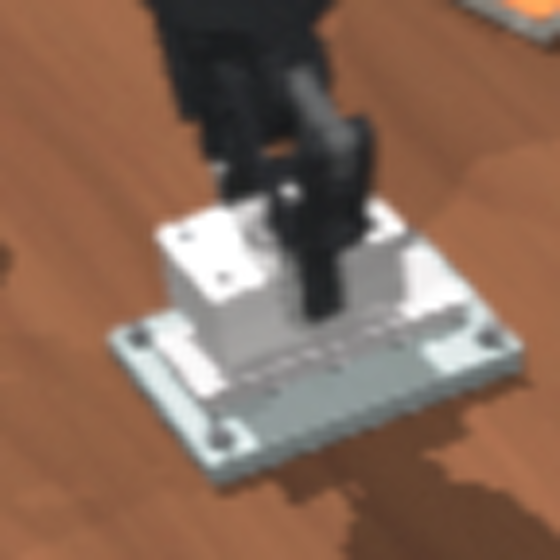

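The block is level and following the tool, with its top at z = 0.063. The pin is well inside the hole and the die's rim shows beside the finger. I'll carry on gently.

Emit:
drive_tool([
  {"delta_pos":[0,0,-0.1],"angular":[0,0,0],"fingers":4},
  {"delta_pos":[0,0,-0.1],"angular":[0,0,0],"fingers":4},
])

```text
time: 9.93
tool_pos: [0.5278, -0.2668, 0.036]
ee_rot: [0.003, 3.141, -0.0]
ft_force: [-0.3, -0.3, -4.2]
gripper_width: 0.524
gripper_force: 73.3
```

Emit:
drive_tool([
  {"delta_pos":[0,0,-0.1],"angular":[0,0,0],"fingers":4},
  {"delta_pos":[0,0,-0.1],"angular":[0,0,0],"fingers":4},
])

```text
time: 10.18
tool_pos: [0.5276, -0.2666, 0.0338]
ee_rot: [-0.003, -3.141, -0.001]
ft_force: [0.6, 0.1, -3.6]
gripper_width: 0.521
gripper_force: 73.3
```

Emit:
drive_tool([
  {"delta_pos":[0,0,-0.1],"angular":[0,0,0],"fingers":4},
  {"delta_pos":[0,0,-0.1],"angular":[0,0,0],"fingers":4},
])

```text
time: 10.42
tool_pos: [0.5277, -0.2667, 0.0321]
ee_rot: [-0.003, -3.142, -0.0]
ft_force: [-0.2, -0.7, -3.7]
gripper_width: 0.52
gripper_force: 73.3
```

Emit:
drive_tool([
  {"delta_pos":[0,0,-0.1],"angular":[0,0,0],"fingers":4},
  {"delta_pos":[0,0,0],"angular":[0,0,0],"fingers":4},
])

```text
time: 10.68
tool_pos: [0.5277, -0.2667, 0.031]
ee_rot: [-0.003, -3.141, -0.0]
ft_force: [0.4, -0.3, -3.6]
gripper_width: 0.524
gripper_force: 73.3
```

Emit:
drive_tool([
  {"delta_pos":[0,0,-0.1],"angular":[0,0,0],"fingers":4},
  {"delta_pos":[0,0,0],"angular":[0,0,0],"fingers":4},
])

```text
time: 10.92
tool_pos: [0.5277, -0.2668, 0.0301]
ee_rot: [-0.003, -3.142, -0.0]
ft_force: [0.1, -0.3, -2.8]
gripper_width: 0.522
gripper_force: 73.3
```

Emit:
drive_tool([
  {"delta_pos":[0,0,-0.05],"angular":[0,0,0],"fingers":4},
  {"delta_pos":[0,0,0],"angular":[0,0,0],"fingers":4},
])

```text
time: 11.18
tool_pos: [0.5277, -0.2668, 0.0296]
ee_rot: [-0.003, -3.142, -0.0]
ft_force: [0.4, 0.5, -4.1]
gripper_width: 0.527
gripper_force: 73.3
```

Emit:
drive_tool([
  {"delta_pos":[0,0,-0.05],"angular":[0,0,0],"fingers":4},
  {"delta_pos":[0,0,0],"angular":[0,0,0],"fingers":4},
])

```text
time: 11.42
tool_pos: [0.5277, -0.2668, 0.0291]
ee_rot: [-0.003, -3.142, -0.0]
ft_force: [0.8, 1.1, -3.3]
gripper_width: 0.527
gripper_force: 73.3
```

Emit:
drive_tool([
  {"delta_pos":[0,0,-0.05],"angular":[0,0,0],"fingers":4},
  {"delta_pos":[0,0,0],"angular":[0,0,0],"fingers":4},
])

```text
time: 11.68
tool_pos: [0.5278, -0.2668, 0.0289]
ee_rot: [0.003, 3.142, -0.0]
ft_force: [-0.9, 0.3, -1.4]
gripper_width: 0.523
gripper_force: 73.5
```

Starting to touch. A little more, to confirm the seat.

Emit:
drive_tool([
  {"delta_pos":[0,0,-0.05],"angular":[0,0,0],"fingers":4},
  {"delta_pos":[0,0,0],"angular":[0,0,0],"fingers":4},
])

```text
time: 11.92
tool_pos: [0.5278, -0.2668, 0.0288]
ee_rot: [-0.003, -3.141, -0.0]
ft_force: [-3.0, 1.2, 3.4]
gripper_width: 0.526
gripper_force: 73.9
```

Emit:
drive_tool([
  {"delta_pos":[0,0,-0.05],"angular":[0,0,0],"fingers":4},
  {"delta_pos":[0,0,0],"angular":[0,0,0],"fingers":4},
])

```text
time: 12.18
tool_pos: [0.5278, -0.2668, 0.0289]
ee_rot: [-0.003, -3.141, -0.0]
ft_force: [-4.1, 2.3, 6.6]
gripper_width: 0.525
gripper_force: 74.4
```

Seated: it stopped at 0.0288, as predicted. Now release and rise.

Emit:
drive_tool([
  {"delta_pos":[0,0,0.1],"angular":[0,0,0],"fingers":4},
  {"delta_pos":[0,0,0],"angular":[0,0,0],"fingers":5.2},
  {"delta_pos":[0,0,0],"angular":[0,0,0],"fingers":6.5},
  {"delta_pos":[0,0,0],"angular":[0,0,0],"fingers":7},
  {"delta_pos":[0,0,1],"angular":[0,0,0],"fingers":7},
  {"delta_pos":[0,0,2],"angular":[0,0,0],"fingers":7},
  {"delta_pos":[0,0,5],"angular":[0,0,0],"fingers":7},
  {"delta_pos":[0,0,5],"angular":[0,0,0],"fingers":5},
])

```text
time: 13.18
tool_pos: [0.5278, -0.2668, 0.1615]
ee_rot: [0.003, 3.141, -0.001]
ft_force: [0.7, -0.3, 0.8]
gripper_width: 0.623
gripper_force: 0.0
```

```bash
python3 - <<'E'
from h import *
s=bot.sense(); print(s["tool_pos"],s["ft_force"])
I,D=capture("scene"); P=cloud("scene",D)
near=(abs(P[...,0]-.528)<.055)&(abs(P[...,1]+.265)<.035)
m=near&(P[...,2]>.049)&(P[...,2]<.059)&(I.min(-1)>110); p=P[m]
A=np.c_[p[:,:2],np.ones(len(p))]; k=np.linalg.lstsq(A,p[:,2],rcond=None)[0]
print("block top z",np.median(p[:,2]),"tilt",k[:2],cv2.minAreaRect((p[:,:2]*1000).astype(np.float32)))
m=near&(P[...,2]>.0645)&(P[...,2]<.075); p=P[m]; print("die top",len(p),np.median(p[:,2]),p.mean(0),cv2.minAreaRect((p[:,:2]*1000).astype(np.float32)))
u,v=map(int,proj("scene",[.527,-.265,.05])); r=36
cv2.imwrite("pics/c6.png",cv2.resize(I[v-r:v+r,u-r:u+r,::-1],(560,560),interpolation=2))
E
```

```text
[ 0.52782929 -0.26683327  0.16149858] [ 0.6529107  -0.34550466  0.79017356]
block top z 0.054126607971915264 tilt [-0.00063278 -0.02312365] ((527.2710571289062, -264.7505798339844), (51.16459655761719, 77.19428253173828), 89.44652557373047)
die top 44 0.06782044243726074 [ 0.52794503 -0.26350111  0.0676592 ] ((528.015625, -264.8419189453125), (21.994184494018555, 22.921178817749023), 38.37152862548828)
```

View pics/c6.png

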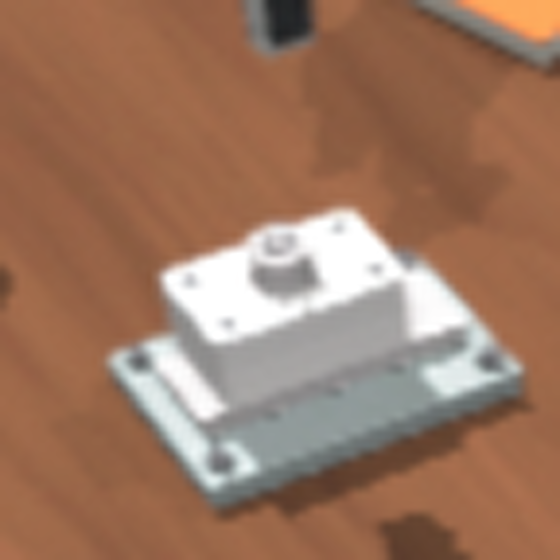

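The block sits flat with its top at 0.054. The die stands 14 mm proud (top at 0.068), centred under the tool. Next, grip the die.

Emit:
drive_tool([
  {"delta_pos":[0,0,-4],"angular":[0,0,0],"fingers":5},
  {"delta_pos":[0,0,-3],"angular":[0,0,0],"fingers":5},
  {"delta_pos":[0,0,-2],"angular":[0,0,0],"fingers":5},
  {"delta_pos":[0,0,-1],"angular":[0,0,0],"fingers":5},
  {"delta_pos":[0,0,-0.4],"angular":[0,0,0],"fingers":4},
  {"delta_pos":[0,0,0],"angular":[0,0,0],"fingers":3.2},
], newtons=40)

```text
time: 13.98
tool_pos: [0.5282, -0.2671, 0.0554]
ee_rot: [0.003, 3.141, -0.001]
ft_force: [-0.1, 0.7, 0.1]
gripper_width: 0.375
gripper_force: 0.0
```

Emit:
drive_tool([
  {"delta_pos":[0,0,0],"angular":[0,0,0],"fingers":2.8},
  {"delta_pos":[0,0,0],"angular":[0,0,0],"fingers":1.8},
  {"delta_pos":[0,0,0],"angular":[0,0,0],"fingers":1.8},
  {"delta_pos":[0,0,0],"angular":[0,0,0],"fingers":1.8},
])

```text
time: 14.48
tool_pos: [0.5283, -0.2671, 0.0556]
ee_rot: [0.003, 3.14, -0.001]
ft_force: [-0.1, 0.7, 4.3]
gripper_width: 0.25
gripper_force: 39.1
```

The tips are a touch low for placing on the rack, so I'll regrip 2 mm higher and then lift.

Emit:
drive_tool([
  {"delta_pos":[0,0,0],"angular":[0,0,0],"fingers":3.2},
  {"delta_pos":[0,0,0],"angular":[0,0,0],"fingers":3.2},
  {"delta_pos":[0,0,0.2],"angular":[0,0,0],"fingers":3.2},
  {"delta_pos":[0,0,0],"angular":[0,0,0],"fingers":1.8},
  {"delta_pos":[0,0,0],"angular":[0,0,0],"fingers":1.8},
  {"delta_pos":[0,0,0],"angular":[0,0,0],"fingers":1.8},
  {"delta_pos":[0,0,0],"angular":[0,0,0],"fingers":1.8},
], newtons=45)

```text
time: 15.35
tool_pos: [0.5278, -0.2669, 0.0568]
ee_rot: [0.003, 3.142, -0.0]
ft_force: [0.1, 0.9, 1.4]
gripper_width: 0.24
gripper_force: 44.0
```

Emit:
drive_tool([
  {"delta_pos":[0,0,0.3],"angular":[0,0,0],"fingers":1.8},
  {"delta_pos":[0,0,0.5],"angular":[0,0,0],"fingers":1.8},
  {"delta_pos":[0,0,1],"angular":[0,0,0],"fingers":1.8},
  {"delta_pos":[0,0,2],"angular":[0,0,0],"fingers":1.8},
  {"delta_pos":[0,0,3],"angular":[0,0,0],"fingers":1.8},
  {"delta_pos":[0,0,2],"angular":[0,0,0],"fingers":1.8},
])

```text
time: 16.1
tool_pos: [0.5286, -0.2674, 0.1478]
ee_rot: [0.003, 3.139, -0.003]
ft_force: [0.2, 0.3, -1.3]
gripper_width: 0.245
gripper_force: 44.0
```

Emit:
drive_tool([
  {"delta_pos":[0,3,0],"angular":[0,0,0],"fingers":1.8},
  {"delta_pos":[0,5.2,0],"angular":[0,0,0],"fingers":1.8},
  {"delta_pos":[0,5.2,0],"angular":[0,0,0],"fingers":1.8},
  {"delta_pos":[0,5.2,0],"angular":[0,0,0],"fingers":1.8},
  {"delta_pos":[0,5.2,0],"angular":[0,0,0],"fingers":1.8},
  {"delta_pos":[0,5.2,0],"angular":[0,0,0],"fingers":1.8},
  {"delta_pos":[0,5.2,0],"angular":[0,0,0],"fingers":1.8},
  {"delta_pos":[0,5.2,0],"angular":[0,0,0],"fingers":1.8},
])

```text
time: 17.1
tool_pos: [0.5278, 0.1289, 0.1459]
ee_rot: [0.003, 3.14, 0.0]
ft_force: [0.9, 0.4, -0.3]
gripper_width: 0.242
gripper_force: 44.1
```

Emit:
drive_tool([
  {"delta_pos":[-0.2,5.2,0],"angular":[0,0,0],"fingers":1.8},
  {"delta_pos":[-0.2,5.2,0],"angular":[0,0,0],"fingers":1.8},
  {"delta_pos":[-0.1,3.4,0],"angular":[0,0,0],"fingers":1.8},
  {"delta_pos":[0,0,0],"angular":[0,0,0],"fingers":1.8},
])

```text
time: 17.6
tool_pos: [0.5225, 0.2674, 0.1456]
ee_rot: [-0.003, 3.141, 0.001]
ft_force: [-0.3, 0.6, -0.2]
gripper_width: 0.243
gripper_force: 44.2
```

Now lower to about 2 cm above the rack, with a small y correction, then look.

Emit:
drive_tool([
  {"delta_pos":[0,-0.2,-3],"angular":[0,0,0],"fingers":1.8},
  {"delta_pos":[0,0,-4],"angular":[0,0,0],"fingers":1.8},
  {"delta_pos":[0,0,-3],"angular":[0,0,0],"fingers":1.8},
  {"delta_pos":[0,0,-0.3],"angular":[0,0,0],"fingers":1.8},
  {"delta_pos":[0,0,0],"angular":[0,0,0],"fingers":1.8},
])

```text
time: 18.23
tool_pos: [0.5236, 0.2628, 0.0428]
ee_rot: [0.004, 3.14, 0.0]
ft_force: [0.6, -0.4, -0.5]
gripper_width: 0.242
gripper_force: 44.2
```

```bash
python3 - <<'E'
from h import *
s=bot.sense(); T=s["tool_pos"]; print(T,s["ft_force"])
ims=[]
for n in("scene","top"):
    I,D=capture(n); P=cloud(n,D); np.savez(n+"2.npz",I=I,D=D)
    m=(abs(P[...,0]-T[0])<.02)&(abs(P[...,1]-T[1])<.02)&(P[...,2]>.026)&(P[...,2]<.06)
    print(n,m.sum(),P[m].mean(0) if m.any() else "", "TCP px",proj(n,T),"die bottom px",proj(n,T-[0,0,.0108]),"pocket px",proj(n,[.5228,.2652,.022]))
    u,v=map(int,proj(n,T)); r=36
    ims.append(cv2.resize(I[v-r:v+r,u-r:u+r,::-1],(400,400),interpolation=2)); print(u-r,v-r)
cv2.imwrite("pics/c7.png",np.hstack(ims))
E
```

```text
[0.52363356 0.26279715 0.04282698] [ 0.58779258 -0.42500306 -0.49972602]
scene 115 [0.53038625 0.2626789  0.05066563] TCP px (np.float64(373.8390455778112), np.float64(245.08483066070477)) die bottom px (np.float64(373.2412004563981), np.float64(247.88068461383543)) pocket px (np.float64(373.6919637227338), np.float64(251.0525246741239))
337 209
top 0  TCP px (np.float64(257.9086081266296), np.float64(211.83792643579193)) die bottom px (np.float64(258.5744913148302), np.float64(212.06189549777457)) pocket px (np.float64(258.20186547848397), np.float64(212.58811670672114))
221 175
```

View pics/c7.png

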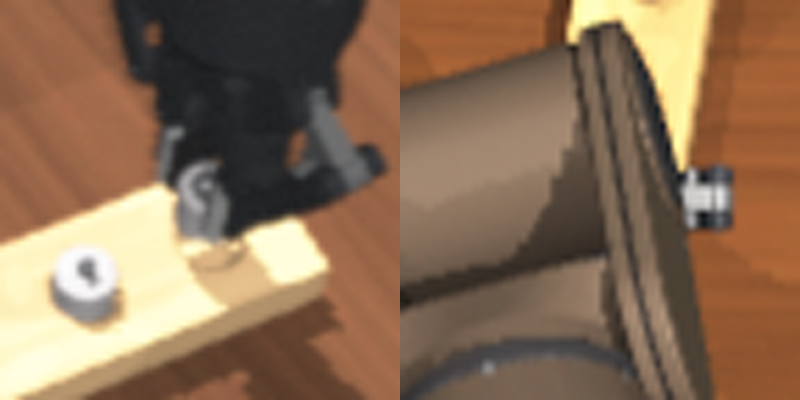

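The scene crop shows the die in the fingers over the pocket, whose far rim is at crop (220,255). The die may be leaning, so I'll check its tilt from the depth points.

```bash
python3 - <<'E'
from h import *
z=np.load("scene2.npz");I=z["I"];D=z["D"];P=cloud("scene",D)
v0,u0=232,364
print("gray / z(mm) / x / y")
g=cv2.cvtColor(I,cv2.COLOR_RGB2GRAY)
for v in range(234,258): print(v,' '.join(f"{g[v,u]:3d}:{int(1000*P[v,u,2]):3d}" for u in range(366,386)))
m=np.zeros_like(g,bool); m[234:254,366:381]=1
m&=(I.min(-1)>90)&(P[...,2]>.03)&(np.ptp(I.astype(int),axis=-1)<30)
p=P[m];print(len(p),p.min(0),p.max(0))
for v in range(234,254):
    q=P[v][m[v]]
    if len(q):print(v,len(q),q.mean(0).round(4))
E
```

```text
gray / z(mm) / x / y
234  88: 64 101: 74  73: 79  47: 78  34: 75  34: 76  34: 73  33: 71  34: 69  34:111  35:115  34:118  36:121  39:123  41:119  42:114  42:113  43:112  40:113  42:109
235  94: 59  95: 70  55: 73  34: 74  34: 74  33: 68  35: 69  32: 66  32: 65  31:109  35:112  34:114  38:118  37:119  41:115  40:114  41:115  40:111  41:112  39:109
236 102: 64  96: 67  52: 71  35: 69  32: 67  33: 68  34: 65  33: 61  30: 59  34: 57  36:110  34:113  38:115  39:115  41:113  40:111  41:109  41:108  41: 93  36: 93
237 103: 62  92: 67  46: 69  33: 67  34: 62  38: 61  45: 60  54: 59  55: 58  56: 52  50: 98  37:110  38:112  39:112  40:110  41:108  41:108  39: 94  39: 91  40: 95
238 108: 57  82: 61  42: 65  35: 63  46: 62  71: 57  97: 55 108: 53 105: 53  96: 54  69: 94  41: 97  36:109  39:108  39:106  40:105  41: 95  43: 96  41: 96  41: 96
239 107: 55  77: 61  42: 63  51: 58  95: 57 140: 55 156: 54 134: 55 111: 53  97: 55  49: 91  38: 95  35: 99  37: 99  39:104  41:103  43: 93  43: 95  43: 95  43: 95
240  99: 53  58: 59  46: 57  92: 53 145: 53 156: 55 124: 56  96: 54  81: 52  65: 55  40: 89  33
[... 2781 characters left out ...]
 12 169: 21 174: 21 188: 21 193: 22 194: 22 195: 23 196: 21 206: 23 236: 24
112 [0.51648552 0.24164125 0.0341889 ] [0.53589476 0.28070996 0.07867008]
234 1 [0.5346 0.2481 0.0742]
235 2 [0.5324 0.245  0.0652]
236 2 [0.5344 0.2475 0.066 ]
237 2 [0.5352 0.2488 0.0647]
238 5 [0.5221 0.2523 0.055 ]
239 7 [0.5245 0.2539 0.0552]
240 6 [0.5282 0.2539 0.0544]
241 7 [0.5283 0.2561 0.0535]
242 7 [0.5294 0.2612 0.0572]
243 8 [0.5314 0.265  0.0598]
244 7 [0.5328 0.2662 0.0588]
245 9 [0.5341 0.2699 0.0609]
246 9 [0.5341 0.2704 0.0577]
247 9 [0.5341 0.271  0.0549]
248 9 [0.5344 0.2719 0.0524]
249 8 [0.5343 0.271  0.0473]
250 7 [0.5341 0.2728 0.0458]
251 6 [0.5338 0.2744 0.0438]
252 1 [0.5352 0.2803 0.049 ]
```

The die is upright: its top is level at 0.054 and its bottom edge is at 0.033. It lies within about 2 mm of the pocket axis. I'll correct and feel down.

Emit:
drive_tool([
  {"delta_pos":[-0.05,0.2,0],"angular":[0,0,0],"fingers":1.8},
  {"delta_pos":[0,0,-0.5],"angular":[0,0,0],"fingers":1.8},
  {"delta_pos":[0,0,-0.3],"angular":[0,0,0],"fingers":1.8},
  {"delta_pos":[0,0,-0.1],"angular":[0,0,0],"fingers":1.8},
  {"delta_pos":[0,0,0],"angular":[0,0,0],"fingers":1.8},
])

```text
time: 18.95
tool_pos: [0.5221, 0.2652, 0.0324]
ee_rot: [-0.003, -3.141, 0.0]
ft_force: [-0.4, 0.8, -0.5]
gripper_width: 0.241
gripper_force: 44.2
```

Emit:
drive_tool([
  {"delta_pos":[0,0,-0.1],"angular":[0,0,0],"fingers":1.8},
  {"delta_pos":[0,0,-0.1],"angular":[0,0,0],"fingers":1.8},
  {"delta_pos":[0,0,0],"angular":[0,0,0],"fingers":1.8},
])

```text
time: 19.32
tool_pos: [0.5222, 0.2652, 0.0306]
ee_rot: [-0.003, -3.141, 0.0]
ft_force: [0.5, -0.3, -1.4]
gripper_width: 0.244
gripper_force: 44.2
```

Emit:
drive_tool([
  {"delta_pos":[0,0,-0.1],"angular":[0,0,0],"fingers":1.8},
  {"delta_pos":[0,0,0],"angular":[0,0,0],"fingers":1.8},
])

```text
time: 19.58
tool_pos: [0.5222, 0.2652, 0.0296]
ee_rot: [-0.003, -3.141, 0.0]
ft_force: [-0.7, 0.1, -1.6]
gripper_width: 0.241
gripper_force: 44.2
```

Emit:
drive_tool([
  {"delta_pos":[0,0,-0.1],"angular":[0,0,0],"fingers":1.8},
  {"delta_pos":[0,0,-0.1],"angular":[0,0,0],"fingers":1.8},
  {"delta_pos":[0,0,0],"angular":[0,0,0],"fingers":1.8},
])

```text
time: 19.95
tool_pos: [0.5221, 0.2652, 0.0275]
ee_rot: [-0.003, -3.141, 0.0]
ft_force: [0.4, 0.2, -1.1]
gripper_width: 0.244
gripper_force: 44.2
```

Emit:
drive_tool([
  {"delta_pos":[0,0,-0.1],"angular":[0,0,0],"fingers":1.8},
  {"delta_pos":[0,0,-0.1],"angular":[0,0,0],"fingers":1.8},
  {"delta_pos":[0,0,0],"angular":[0,0,0],"fingers":1.8},
])

```text
time: 20.32
tool_pos: [0.5221, 0.2652, 0.0255]
ee_rot: [-0.003, -3.141, 0.0]
ft_force: [0.1, 0.6, -0.7]
gripper_width: 0.239
gripper_force: 44.2
```

Emit:
drive_tool([
  {"delta_pos":[0,0,-0.1],"angular":[0,0,0],"fingers":1.8},
  {"delta_pos":[0,0,-0.05],"angular":[0,0,0],"fingers":1.8},
  {"delta_pos":[0,0,0],"angular":[0,0,0],"fingers":1.8},
])

```text
time: 20.7
tool_pos: [0.5222, 0.2652, 0.0242]
ee_rot: [-0.003, -3.142, 0.0]
ft_force: [0.2, -0.3, -1.4]
gripper_width: 0.245
gripper_force: 44.2
```

Emit:
drive_tool([
  {"delta_pos":[0,0,-0.05],"angular":[0,0,0],"fingers":1.8},
  {"delta_pos":[0,0,0],"angular":[0,0,0],"fingers":1.8},
])

```text
time: 20.95
tool_pos: [0.5223, 0.2652, 0.024]
ee_rot: [-0.003, -3.142, 0.0]
ft_force: [-1.6, -0.5, 1.2]
gripper_width: 0.242
gripper_force: 44.3
```

Emit:
drive_tool([
  {"delta_pos":[0,0,-0.05],"angular":[0,0,0],"fingers":1.8},
  {"delta_pos":[0,0,0],"angular":[0,0,0],"fingers":1.8},
])

```text
time: 21.2
tool_pos: [0.5223, 0.2653, 0.024]
ee_rot: [-0.003, -3.141, 0.0]
ft_force: [-2.0, -1.7, 4.3]
gripper_width: 0.247
gripper_force: 44.6
```

Floor contact at 0.024, as expected. Release, rise and check.

Emit:
drive_tool([
  {"delta_pos":[0,0,0.05],"angular":[0,0,0],"fingers":2.4},
  {"delta_pos":[0,0,0],"angular":[0,0,0],"fingers":3.4},
  {"delta_pos":[0,0,0],"angular":[0,0,0],"fingers":4},
  {"delta_pos":[0,0,0],"angular":[0,0,0],"fingers":4},
  {"delta_pos":[0,0,1.5],"angular":[0,0,0],"fingers":4},
  {"delta_pos":[0,0,3],"angular":[0,0,0],"fingers":4},
  {"delta_pos":[0,0,5],"angular":[0,0,0],"fingers":4},
  {"delta_pos":[0,0,5],"angular":[0,0,0],"fingers":4},
])

```text
time: 22.2
tool_pos: [0.5222, 0.2652, 0.1711]
ee_rot: [0.003, 3.141, 0.0]
ft_force: [0.3, 0.0, 0.8]
gripper_width: 0.471
gripper_force: 0.0
```

Emit:
drive_tool([
  {"delta_pos":[0,-5,2],"angular":[0,0,0],"fingers":4},
  {"delta_pos":[0,-5,0],"angular":[0,0,0],"fingers":4},
  {"delta_pos":[0,-5,0],"angular":[0,0,0],"fingers":4},
  {"delta_pos":[0,0,0],"angular":[0,0,0],"fingers":4},
])

```text
time: 22.7
tool_pos: [0.5226, 0.1126, 0.1901]
ee_rot: [0.01, 3.14, -0.001]
ft_force: [-0.2, 0.4, -0.4]
gripper_width: 0.466
gripper_force: 0.0
```

```bash
python3 - <<'E'
from h import *
s=bot.sense(); print(s["time"],s["tool_pos"],s["ft_force"])
ims=[]
for n in("scene","top"):
    I,D=capture(n); P=cloud(n,D)
    for k,x in {"die":(.522,.267),"b":(.575,.260),"blk":(.528,-.265)}.items():
        a=.048 if k=="blk" else .03
        m=(np.hypot(P[...,0]-x[0],P[...,1]-x[1])<(.04 if k=="blk" else .018))&(P[...,2]>a)&(P[...,2]<.065)
        if m.any(): t=P[m]; print(n,k,m.sum(),"z",np.median(t[:,2]).round(4),"min/max",t.min(0).round(4),t.max(0).round(4))
    if n=="scene": im=I[80:300,230:420,::-1]
cv2.imwrite("pics/c8.png",cv2.resize(im,None,fx=2.7,fy=2.7,interpolation=2))
E
```

```text
22.7 [0.52259784 0.11257975 0.19006724] [-0.24666453  0.44434972 -0.44041596]
scene die 94 z 0.0353 min/max [0.512  0.255  0.0302] [0.5344 0.2776 0.0404]
scene b 99 z 0.0354 min/max [0.5649 0.2486 0.0308] [0.5889 0.2716 0.0406]
scene blk 279 z 0.054 min/max [ 0.49   -0.2912  0.0481] [ 0.5656 -0.24    0.0578]
top die 77 z 0.0362 min/max [0.5088 0.2533 0.0308] [0.5311 0.2757 0.0393]
top b 74 z 0.0353 min/max [0.563  0.2476 0.0302] [0.585  0.2708 0.043 ]
top blk 546 z 0.0548 min/max [ 0.4884 -0.2907  0.048 ] [ 0.5624 -0.242   0.0609]
```

View pics/c8.png

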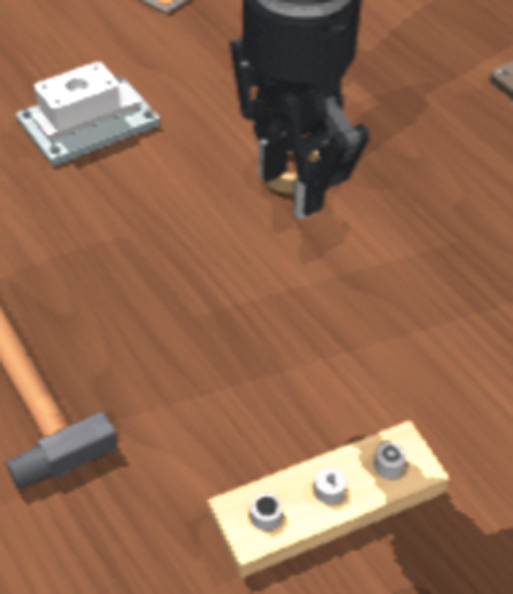

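The picture shows the die upright in the end pocket at (390,460), its top level with its neighbour at 0.035. The block lies flat on the stand at (78,95), with its top at 0.054. Handing in.

```bash
python3 -c "from cell import hand_in; print(hand_in())"
```

```text
the job is handed in; nothing more can be done
None
```

The job is handed in at about 23 s on the robot's clock: the last pictures show the die upright and fully down in the rack's end pocket and the block flat on the stand, and no contact force I read passed about 11 N.

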